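Pack the counting set into the cedar box

ROBOT

A 6-joint arm with a two-finger parallel gripper is mounted at the origin on the work surface. World frame = base frame: x ahead of the robot, y to its left, z up, the work surface at z = 0. Lengths are in m, angles in rad, forces in N, time in s.
With the tool pointing down it reaches from about 0.275 to 0.85 m from the base axis. Payload 19 kg.
Tool frame: the origin (TCP) lies at the very end of the fingers, on their centre line; the grasp point (between the pads) lies 19 mm behind it; z points along the fingers, y is the line along which they close (so a half turn about z gives the same grasp; the last joint's range is limited). The gripper opens to 85 mm and grips with 20 to 120 N. Pads are 22 mm wide; open, the fingers measure 114 mm over their backs; the gripper's body (76 mm by 85 mm) begins 54 mm behind the grasp point. The pads swing forward as they close: fully open they stand 13 mm farther back than shut.
Start: joints at [1.188, 0.15, 1.437, -0, 1.554, -0.134], TCP at [0.142, 0.557, 0.231] pointing down, gripper open.
Joint ranges: [-2.8, 2.8], [-0.68, 2.1], [0.12, 2.68], [-1.39, 4.53], [0.16, 2.79], [-2.81, 2.81]. Speed limits (rad/s): [1.89, 1.89, 2.22, 3.01, 3.01, 3.01].

INTERFACE

Orientations are given as a unit quaternion [w, x, y, z].
In Python, from plant import arm gives the robot as it stands.
- The arm moves only by the tool carry_out, never from a script. Its argument "steps" is a list of rows, each an object of numbers: "dx", "dy", "dz": the shift along the world's x, y, z in units of 40 mm (1.0 is 40 mm); "roll": the turn about the world's z in units of 5 degrees (1.0 is 5 degrees); "claw": the opening, from 0 (shut) to 1 (fully open). In form: [{"dx": .., "dy": .., "dz": .., "roll": .., "claw": ..}, ...]. A call has 1 to 8 rows; each row shifts and turns the commanded pose from where the row before left it; what a row does not reach is not made up. A row lasts 1/12 s, in which the tool goes at most 41.7 mm and 7.16 degrees, less where a joint would pass 70% of its speed; a pose out of reach is approached as far as the arm can. A call is refused whole if a number of a shift passes 1 or a number of a turn 1, either way. A call with a gripper value outside its range is refused whole. The fingers move at their own pace and stop on an object; the grip force is fixed at half the most. Time passes only in rows, so rows that do not move let the fingers close. It gives the time, the measured TCP pose, the force, the opening and the grip force at its end, in the units of the state.
- arm.sense(): the state, without advancing time (a new reading comes with each control period).
- arm.read_camera(name): name is "side" or "top"; returns a dict with "image" (400x640x3 uint8, red, green, blue), "depth" (400x640 float32, m along the optical axis (not along the pixel's ray), 0 where there is no reading), "intrinsics" (3x3 intrinsics, pixels), "R" (3x3) and "t" (3): a world point X has camera coordinates R X + t. Camera axes: x right, y down, z forward; pixel columns grow to the right and rows downward; lengths in m; the calibration is good to about 2 mm. A picture is of the moment at which its call begins.
- arm.close_job(): hands the job in; it is judged then, once.
The state is a dict: "t": time; "joints": joint angles; "joint_vel": joint speeds; "joint_efforts": joint torques, N m; "tcp_pos": TCP position; "tcp_rot": TCP orientation; "ft_force": force on the tool from outside, world axes, zero at the start; "moment": the same for the moment, N m; "grip_width": finger opening in m; "finger_force": force on a finger pad.
Only numpy, scipy, OpenCV 4.12 (cv2) and the standard library are available. Lean on these libraries where they do the work, as an engineer would, in place of code of your own. Each camera call takes 0.05 s, during which the arm holds its last target. There are 200 camera calls.

TASK

Pack one counting set into the open cedar box. Lay two of the ten-unit bars flat and end to end, nearly touching, along the outlined strip, then the third flat on top of them in the same line, bridging the joint about half on each; and lay the long pencil tin flat and centred on the grey felt pad, along it. The shorter and the longer bar and the short tin belong to other sets: leave them where they lie.

Things in the scene. Friction and masses are not known exactly. Their poses are not given: they have to be found in the camera images.
- bar_a: Loose ten-unit counting bar, pale wood, 70 x 30 x 22 mm (own x, y, z), with nine thin dark cross lines on top, 45 g or so, lying flat somewhere on the table. Origin: centre of its underside; x along its length, z up. One of three identical bars (bar_a, bar_b, bar_c), which may be used in any order.
- bar_b: Loose ten-unit counting bar, pale wood, 70 x 30 x 22 mm (own x, y, z), with nine thin dark cross lines on top, 45 g or so, lying flat somewhere on the table. Origin: centre of its underside; x along its length, z up. One of three identical bars (bar_a, bar_b, bar_c), which may be used in any order.
- bar_c: Loose ten-unit counting bar, pale wood, 70 x 30 x 22 mm (own x, y, z), with nine thin dark cross lines on top, 45 g or so, lying flat somewhere on the table. Origin: centre of its underside; x along its length, z up. One of three identical bars (bar_a, bar_b, bar_c), which may be used in any order.
- short_bar: Look-alike, to be left alone: same wood, width and height as the ten-unit bars but only 42 mm long (42 x 30 x 22 mm). Loose. Origin: centre of its underside; x along its length.
- long_bar: Look-alike, to be left alone: same wood, width and height as the ten-unit bars but 119 mm long (119 x 30 x 22 mm). Loose. Origin: centre of its underside; x along its length.
- pencil_tin: The pencil tin: closed red tin box, 150 x 44 x 22 mm (own x, y, z), about 110 g, lying flat, loose. Origin: centre of its underside; x along its length, z up.
- small_tin: Look-alike, to be left alone: a red tin box like the pencil tin but only 100 mm long (100 x 44 x 22 mm). Loose. Origin: centre of its underside; x along its length.
- box: Fixed cedar box, 184 (x) x 196 (y) x 58 mm, walls 7, floor 8 mm. Lid fixed open, leaning back from the +x wall, 0.21 m high. Origin: centre of underside; x away from robot. The beds lie on its floor, parallel to its x, 37 mm left and right of its centre, either way round; 30 mm free beside things centred there. Unlisted bystanders near: up to 60 mm high.
- bar_bed: Fixed thin board on the box floor, 168 x 72 x 4 mm, pale, marked with a thin dark outlined strip (156 x 42 mm, along own x) that a dark cross line halves into two places for bars end to end. Origin: centre of its underside; its upper face, on which bars lie, is 4 mm above the origin; x along the strip, y across, z up.
- tin_bed: Fixed thin board on the box floor, 168 x 72 x 4 mm, covered by one plain grey felt pad (156 x 50 mm, along own x). Origin: centre of its underside; its upper face, on which the tin lies, is 4 mm above the origin; x along the pad, y across, z up.

How it is judged:
By the outcome, as a careful person would: the job done as asked, in the order asked, and still so for the second after the job is handed in, with the robot touching nothing.
It also fails if it takes over 112 s, if anything falls off the work surface, if the arm or the gripper's body presses on something with over 40 N, if the wrist force passes 120 N, or if a joint passes its speed limit or range.

## Working session

There is one attempt and no reset: what is moved stays moved. The work goes in short steps, Python scripts to look and compute and a tool call to move; the robot and the scene stay as the last step left them, time stands still between calls to the robot, and variables do not carry over. Pictures are saved under pics/ and viewed, at most 14 in all, crops included, and the job is handed in when it is done.

Besides the shell and the picture viewer there is one more tool, called after "Call:" by a JSON object that holds its "fn" and its "kwargs". carry_out: Moves the arm, as the interface text tells. Its arguments: {"type":"object","properties":{"steps":{"type":"array","items":{"type":"object","properties":{"dx":{"type":"number"},"dy":{"type":"number"},"dz":{"type":"number"},"roll":{"type":"number"},"claw":{"type":"number"}}}}},"required":["steps"]}

```bash
ls; mkdir -p pics; python3 - <<'E'
from plant import arm
import cv2,numpy as np
for n in ("top","side"):
    c=arm.read_camera(n); cv2.imwrite(f"pics/{n}0.png",c["image"][:,:,::-1]); np.savez(f"{n}0.npz",**c)
    print(n,c["intrinsics"].tolist(),np.round(c["R"],3).tolist(),np.round(-c["R"].T@c["t"],3))
s=arm.sense();print(s)
E
```

```text
pics
top [[413.504130604377, 0.0, 315.71934488159354], [0.0, 413.504130604377, 203.19152761616056], [0.0, 0.0, 1.0]] [[-0.014, -1.0, 0.003], [-0.99, 0.014, -0.143], [0.143, -0.005, -0.99]] [0.407 0.003 1.017]
side [[370.3241962588628, 0.0, 317.5070492754453], [0.0, 370.3241962588628, 195.8013353331691], [0.0, 0.0, 1.0]] [[0.693, -0.721, -0.001], [-0.523, -0.502, -0.688], [0.496, 0.477, -0.725]] [ 0.115 -0.402  0.661]
{'t': 0.1, 'joints': array([ 1.18802147e+00,  1.50948712e-01,  1.43797855e+00, -1.83595533e-05,
        1.55380812e+00, -1.33956731e-01]), 'joint_vel': array([-0.00052819, -0.0008632 , -0.00141662, -0.00089052, -0.00146962,
        0.00151373]), 'joint_efforts': array([ 5.17612993e-03, -7.14384842e+01, -5.71786237e+01, -1.25391188e-05,
        7.17313626e-03, -1.70529216e-05]), 'tcp_pos': array([0.14151177, 0.55707404, 0.23072283]), 'tcp_rot': array([-1.37110262e-04,  1.24088205e-01,  9.92271027e-01, -5.54744641e-04]), 'ft_force': array([-0.7005476 , -0.63531259,  0.23057182]), 'moment': array([0.00797779, 0.01478697, 0.0255357 ]), 'finger_force': 0.0, 'grip_width': 0.08574387205399181}
```

View pics/top0.png

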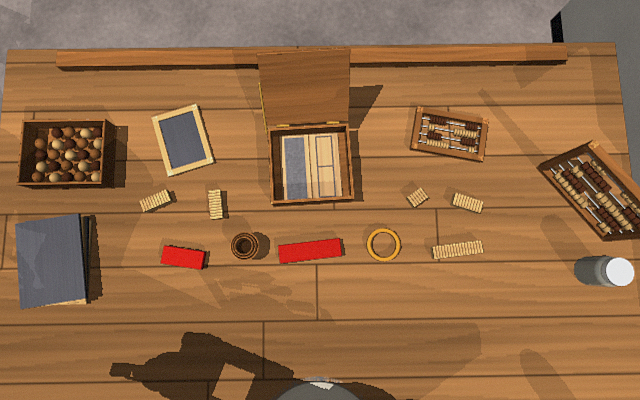

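View pics/side0.png

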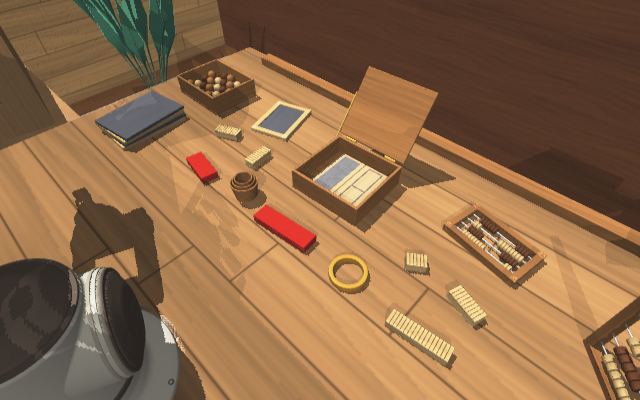

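The top view shows three ten-unit bars at about (155,200), (215,204) and (467,203). The look-alikes are at (417,197), (457,250) and (184,257). The pencil tin is at (310,250), with the box at (312,163); its felt is on the left (+y) and the strip on the right.

```bash
cat > h.py <<'E'
import cv2,numpy as np
def world(c,uv,z):
    K,R,t=c["intrinsics"],c["R"],c["t"]
    uv=np.atleast_2d(np.asarray(uv,float)); d=np.c_[uv,np.ones(len(uv))]@np.linalg.inv(K).T@R
    o=-R.T@t; return (o+d*((z-o[2])/d[:,2])[:,None])[:,:2]
def cloud(c):
    K=c["intrinsics"];v,u=np.mgrid[:400,:640];d=c["depth"]
    P=np.stack([(u-K[0,2])*d/K[0,0],(v-K[1,2])*d/K[1,1],d],-1)
    return (P-c["t"])@c["R"]
def rect(p):
    (cx,cy),_,_=r=cv2.minAreaRect((p*1000).astype(np.float32)); b=cv2.boxPoints(r)
    e=[b[1]-b[0],b[2]-b[1]]; l=[np.linalg.norm(x) for x in e]; k=int(l[1]>l[0])
    a=np.degrees(np.arctan2(e[k][1],e[k][0])); a=(a+90)%180-90
    return np.round([cx,cy,max(l),min(l),a],1)
# centre mm, size, angle of the long axis from world x (deg)
def blobs(c,mask,z,amin=60):
    n,l,s,ce=cv2.connectedComponentsWithStats(mask.astype(np.uint8))
    for i in range(1,n):
        if s[i,4]>=amin:
            v,u=np.where(l==i); yield np.round(ce[i]).astype(int),s[i,4],rect(world(c,np.c_[u,v],z))
E
python3 - <<'E'
from h import *
for n in("top","side"):
    c=dict(np.load(n+"0.npz"));W=cloud(c);h=cv2.cvtColor(c["image"],cv2.COLOR_RGB2HSV);Z=W[...,2]
    m=(Z>.016)&(Z<.028)&(np.abs(W[...,1])<.5)&(W[...,0]>.25)&(W[...,0]<.75)
    print(n,"top faces")
    for b in blobs(c,m,.022,80):
        if b[2][2]<180: print(*b)
    g=(h[...,1]<70)&(h[...,2]>60)&(Z>0.003)&(Z<.03)
    print("felt");[print(*b) for b in blobs(c,g,.012,300)]
    r=((h[...,0]<5)|(h[...,0]>175))&(h[...,1]>180)&(h[...,2]>150);print("red");[print(*b) for b in blobs(c,r,.022,100)]
    b=(np.abs(W[...,1])<.2)&(Z>.05)&(Z<.064)&(W[...,0]>.4)
    print("rim",[x for x in blobs(c,b,.058,300)])
c=dict(np.load("top0.npz"));cv2.imwrite("pics/box0.png",cv2.resize(c["image"][110:220,130:500,::-1],None,fx=2.1,fy=2.1,interpolation=2))
E
```

```text
top top faces
[464 133] 100 [ 722.5 -375.6   54.1   15.3   77.4]
[312 133] 88 [727.5   5.6 162.4   6.9 -87.1]
[417 197] 216 [ 562.1 -248.5   43.4   29.9  -55.2]
[155 201] 374 [562.4 389.1  70.9  31.6 -66.8]
[215 204] 371 [551.2 242.3  70.8  31.3   6.4]
[467 203] 373 [ 546.  -370.    71.6   32.    71.1]
[383 245] 240 [ 449.1 -162.3   77.3   75.7   25. ]
[309 251] 1155 [436.6  14.8 149.7  44.4 -84. ]
[457 249] 628 [ 433.9 -338.3  120.9   30.   -83.5]
[182 257] 787 [425.  317.6 101.1  44.6  80.2]
felt
[182 140] 1719 [718.6 331.  128.7  88.4  17.3]
[295 168] 1221 [642.1  47.4 155.5  49.8   2.9]
[318 392] 1054 [117.1   1.  188.4  39.3  89.1]
red
[309 250] 1094 [437.   14.7 147.8  42.2 -83.9]
[182 257] 721 [425.2 318.4  97.1  41.9  80.4]
rim [(array([309, 161]), np.int32(1109), array([644.6,  13.1, 200.6, 191.6, -87.1]))]
side top faces
[228 130] 196 [560.9 384.1  72.5  37.6 -66.2]
[347 160] 297 [660.5  21.8 168.6 150.1 -87.2]
[257 155] 233 [550.6 238.3  73.4  35.3   6.4]
[201 165] 465 [422.9 312.7 106.3  45.1  80.4]
[285 226] 1112 [434.7  10.1 152.4  46.9 -83.9]
[511 249] 120 [ 719.4 -379.5   54.3   14.9   78.2]
[416 260] 288 [ 561.1 -252.5   41.8   34.7  -55.5]
[360 267] 95 [ 467.1 -179.2   72.5   27.7   59.4]
[467 304] 626 [ 545.3 -373.    71.2   33.9   70.7]
[420 335] 1228 [ 432.9 -341.5  118.8   33.4  -83.5]
felt
[281 119] 701 [713.8 323.6 131.6  90.2  18. ]
[337 172] 666 [655.9  46.6 128.3  50.2   3. ]
[158 361] 2700 [102.5 -30.3 171.7  70.7  57.5]
red
[201 165] 420 [423.2 314.   97.9  42.8  79.8]
[285 226] 1026 [435.2  11.3 147.9  43.5 -84. ]
rim [(array([536,  34]), np.int32(424), array([1.7171e+03, 1.1000e+00, 4.0280e+02, 5.1300e+01, 8.9500e+01])), (array([348, 170]), np.int32(1160), array([645.4,   9.9, 205.1, 202.5, -86.7]))]
```

View pics/box0.png

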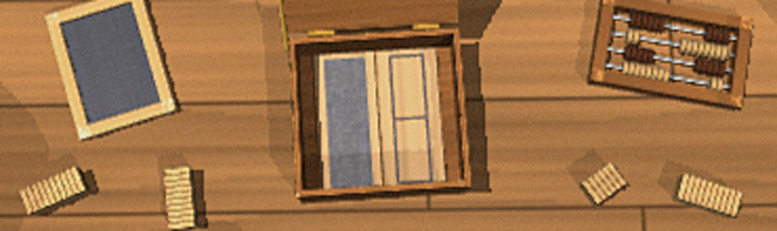

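The crop shows the felt (crop x 325–368) and the halved strip (crop x 390–432, y 55–183), with the box turned about 3°. I'm moving to the first bar, (551, 241).

Call:
{"fn": "carry_out", "kwargs": {"steps": [{"dx":0.73,"dy":-0.565,"dz":-0.23,"roll":0.295,"claw":1},{"dx":0.73,"dy":-0.565,"dz":-0.23,"roll":0.295,"claw":1},{"dx":0.73,"dy":-0.565,"dz":-0.23,"roll":0.295,"claw":1},{"dx":0.73,"dy":-0.565,"dz":-0.23,"roll":0.295,"claw":1},{"dx":0.73,"dy":-0.565,"dz":-0.23,"roll":0.295,"claw":1},{"dx":0.73,"dy":-0.565,"dz":-0.23,"roll":0.295,"claw":1},{"dx":0.73,"dy":-0.565,"dz":-0.23,"roll":0.295,"claw":1}]}}

```text
t: 0.68
tcp_pos: [0.347, 0.3976, 0.1663]
tcp_rot: [-0.0, 0.034, 0.999, -0.0]
ft_force: [0.5, 0.8, 0.5]
grip_width: 0.0855
finger_force: 0.0
```

Call:
{"fn": "carry_out", "kwargs": {"steps": [{"dx":0.73,"dy":-0.565,"dz":-0.23,"roll":0.295,"claw":1},{"dx":0.73,"dy":-0.565,"dz":-0.23,"roll":0.295,"claw":1},{"dx":0.73,"dy":-0.565,"dz":-0.23,"roll":0.295,"claw":1},{"dx":0.73,"dy":-0.565,"dz":-0.23,"roll":0.295,"claw":1},{"dx":0.73,"dy":-0.565,"dz":-0.23,"roll":0.295,"claw":1},{"dx":0.73,"dy":-0.565,"dz":-0.23,"roll":0.295,"claw":1},{"dx":0.73,"dy":-0.565,"dz":-0.23,"roll":0.295,"claw":1},{"claw":1}]}}

```text
invalid input at $.steps[7]: expected keys dx, dy, dz, roll, claw
```

```bash
cat >> h.py <<'E'
def state(goal=None):
    from plant import arm
    s=arm.sense();w,x,y,z=s["tcp_rot"];p=s["tcp_pos"]*1000
    cl=np.degrees(2*np.arctan2(y,x))-90; cl=(cl+90)%360-90
    print("t%.2f tcp"%s["t"],np.round(p,1),"closing %.1f"%cl,"w%.1f f%.0f"%(s["grip_width"]*1000,s["finger_force"]),"ft",np.round(s["ft_force"],1),"j6 %.2f"%s["joints"][5])
    if goal is not None: print("to go, units",np.round((np.array(goal[:3])-p)/40,3),"roll",round((goal[3]-cl)/5,2))
E
python3 - <<'E'
from h import *
state((551,240.5,3,96.4))
c=dict(np.load("top0.npz"));h=cv2.cvtColor(c["image"],cv2.COLOR_RGB2HSV).astype(int);W=cloud(c)
box=(np.abs(W[...,0]-.64)<.1)&(W[...,1]<.01)&(W[...,1]>-.075)&(W[...,2]<.03)
V=c["image"].astype(int)
pale=box&(V[...,0]>150)&(V[...,2]>90)
bl=box&(V[...,2]>V[...,0]-25)&(V[...,0]<190)
for m in(bl,):
    [print("strip",*b) for b in blobs(c,m,.012,40)]
from plant import arm
c=arm.read_camera("top");np.savez("top1.npz",**c)
cv2.imwrite("pics/top1.png",cv2.resize(c["image"][110:230,170:390,::-1],None,fx=3,fy=3,interpolation=2))
E
```

```text
t0.68 tcp [347.  397.6 166.3] closing 86.2 w85.5 f0 ft [0.5 0.8 0.5] j6 -0.80
to go, units [ 5.1   -3.928 -4.083] roll 2.05
```

View pics/top1.png

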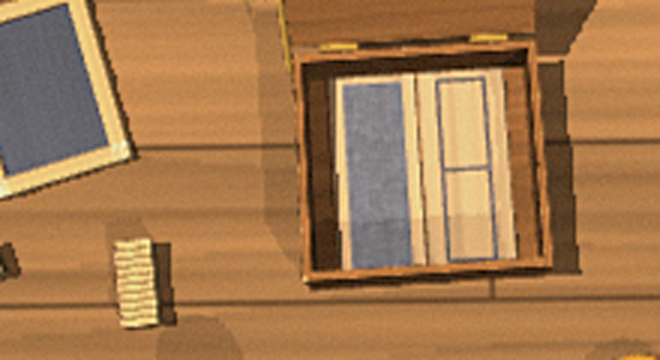

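The crop shows the outlined strip with corners at about (436,80), (486,77), (496,257) and (447,262), and its cross line at y≈169. I'll continue the move to the bar.

Call:
{"fn": "carry_out", "kwargs": {"steps": [{"dx":0.73,"dy":-0.561,"dz":-0.23,"roll":0.295,"claw":1},{"dx":0.73,"dy":-0.561,"dz":-0.23,"roll":0.295,"claw":1},{"dx":0.73,"dy":-0.561,"dz":-0.23,"roll":0.295,"claw":1},{"dx":0.73,"dy":-0.561,"dz":-0.23,"roll":0.295,"claw":1},{"dx":0.73,"dy":-0.561,"dz":-0.23,"roll":0.295,"claw":1},{"dx":0.73,"dy":-0.561,"dz":-0.23,"roll":0.295,"claw":1},{"dx":0.73,"dy":-0.561,"dz":-0.23,"roll":0.295,"claw":1},{"dx":0,"dy":0,"dz":0,"roll":0,"claw":1}]}}

```text
t: 1.4
tcp_pos: [0.5536, 0.2378, 0.1]
tcp_rot: [-0.001, -0.055, 0.998, -0.001]
ft_force: [1.2, -0.4, -0.5]
grip_width: 0.0857
finger_force: 0.0
```

```bash
python3 - <<'E'
from h import *
state((551,240.5,3,96.4))
c=dict(np.load("top1.npz"))
q=np.array([(436,80),(486,77),(496,257),(447,262)])/3+[170,110]-1/3
w=world(c,q,.012)*1000;print(w.round(1),w.mean(0),rect(w/1000))
E
```

```text
t1.40 tcp [553.6 237.8 100. ] closing 96.3 w85.7 f0 ft [ 1.2 -0.4 -0.5] j6 -1.40
to go, units [-0.065  0.067 -2.424] roll 0.02
[[721.8  -2.9]
 [723.8 -44.8]
 [570.8 -50. ]
 [567.2  -9.7]] [645.90652053 -26.84549065] [645.5 -27.3 154.8  42.    2.5]
```

Call:
{"fn": "carry_out", "kwargs": {"steps": [{"dx":0,"dy":0,"dz":-0.8,"roll":0,"claw":1},{"dx":0,"dy":0,"dz":-0.8,"roll":0,"claw":1},{"dx":0,"dy":0,"dz":-0.5,"roll":0,"claw":1},{"dx":0,"dy":0,"dz":-0.3,"roll":0,"claw":1},{"dx":0,"dy":0,"dz":0,"roll":0,"claw":1},{"dx":0,"dy":0,"dz":0,"roll":0,"claw":1},{"dx":0,"dy":0,"dz":0,"roll":0,"claw":1}]}}

```text
t: 1.98
tcp_pos: [0.5512, 0.2423, 0.008]
tcp_rot: [0.001, -0.056, 0.998, 0.0]
ft_force: [-1.0, 0.1, 0.2]
grip_width: 0.0856
finger_force: 0.0
```

```bash
python3 - <<'E'
from h import *
state((551,240.5,3,96.4))
E
```

```text
t1.98 tcp [551.2 242.3   8. ] closing 96.4 w85.6 f0 ft [-1.   0.1  0.2] j6 -1.40
to go, units [-0.004 -0.046 -0.125] roll -0.0
```

Call:
{"fn": "carry_out", "kwargs": {"steps": [{"dx":0,"dy":0,"dz":-0.08,"roll":0,"claw":1},{"dx":0,"dy":0,"dz":0,"roll":0,"claw":0},{"dx":0,"dy":0,"dz":0,"roll":0,"claw":0},{"dx":0,"dy":0,"dz":0,"roll":0,"claw":0},{"dx":0,"dy":0,"dz":0,"roll":0,"claw":0},{"dx":0,"dy":0,"dz":0,"roll":0,"claw":0},{"dx":0,"dy":0,"dz":0,"roll":0,"claw":0},{"dx":0,"dy":0,"dz":0,"roll":0,"claw":0}]}}

```text
t: 2.65
tcp_pos: [0.5507, 0.242, 0.0037]
tcp_rot: [0.0, -0.056, 0.998, 0.0]
ft_force: [-0.6, -0.4, 6.3]
grip_width: 0.0285
finger_force: 59.8
```

```bash
python3 - <<'E'
from h import *
state();state()
from plant import arm
c=arm.read_camera("side");state()
E
```

```text
t2.65 tcp [550.7 242.    3.7] closing 96.4 w28.5 f60 ft [-0.6 -0.4  6.3] j6 -1.40
t2.65 tcp [550.7 242.    3.7] closing 96.4 w28.5 f60 ft [-0.6 -0.4  6.3] j6 -1.40
t2.70 tcp [550.7 242.1   3.7] closing 96.4 w28.6 f60 ft [-1.5 -1.   4.9] j6 -1.40
```

Call:
{"fn": "carry_out", "kwargs": {"steps": [{"dx":0,"dy":0,"dz":0.4,"roll":0,"claw":0},{"dx":0,"dy":0,"dz":0.8,"roll":0,"claw":0},{"dx":0,"dy":0,"dz":0.8,"roll":0,"claw":0},{"dx":0,"dy":0,"dz":0.7,"roll":0,"claw":0},{"dx":0,"dy":0,"dz":0,"roll":0,"claw":0}]}}

```text
t: 3.12
tcp_pos: [0.5525, 0.2426, 0.1172]
tcp_rot: [0.004, -0.056, 0.998, 0.001]
ft_force: [0.3, -0.3, 0.2]
grip_width: 0.0287
finger_force: 59.2
```

Call:
{"fn": "carry_out", "kwargs": {"steps": [{"dx":0.41,"dy":-0.834,"dz":0,"roll":-0.0875,"claw":0},{"dx":0.41,"dy":-0.834,"dz":0,"roll":-0.0875,"claw":0},{"dx":0.41,"dy":-0.834,"dz":0,"roll":-0.0875,"claw":0},{"dx":0.41,"dy":-0.834,"dz":0,"roll":-0.0875,"claw":0},{"dx":0.41,"dy":-0.834,"dz":0,"roll":-0.0875,"claw":0},{"dx":0.41,"dy":-0.834,"dz":0,"roll":-0.0875,"claw":0},{"dx":0.41,"dy":-0.834,"dz":0,"roll":-0.0875,"claw":0},{"dx":0.41,"dy":-0.834,"dz":0,"roll":-0.0875,"claw":0}]}}

```text
t: 3.78
tcp_pos: [0.682, -0.0267, 0.1109]
tcp_rot: [-0.0, -0.025, 1.0, -0.0]
ft_force: [-0.0, 1.4, 0.5]
grip_width: 0.0289
finger_force: 59.3
```

Call:
{"fn": "carry_out", "kwargs": {"steps": [{"dx":0,"dy":0,"dz":0,"roll":0,"claw":0},{"dx":0,"dy":0,"dz":0,"roll":0,"claw":0},{"dx":0,"dy":0,"dz":0,"roll":0,"claw":0},{"dx":0,"dy":0,"dz":0,"roll":0,"claw":0}]}}

```text
t: 4.12
tcp_pos: [0.6812, -0.0239, 0.1112]
tcp_rot: [-0.0, -0.026, 1.0, 0.0]
ft_force: [-0.7, 0.4, -0.5]
grip_width: 0.0287
finger_force: 59.4
```

```bash
python3 - <<'E'
from h import *
state((681.3,-24.9,15.7,92.9))
from plant import arm
c=arm.read_camera("side")
cv2.imwrite("pics/side1.png",cv2.resize(c["image"][50:250,230:480,::-1],None,fx=3,fy=3,interpolation=2))
E
```

```text
t4.12 tcp [681.2 -23.9 111.2] closing 93.0 w28.7 f59 ft [-0.7  0.4 -0.5] j6 -1.77
to go, units [ 1.000e-03 -2.600e-02 -2.386e+00] roll -0.01
```

View pics/side1.png

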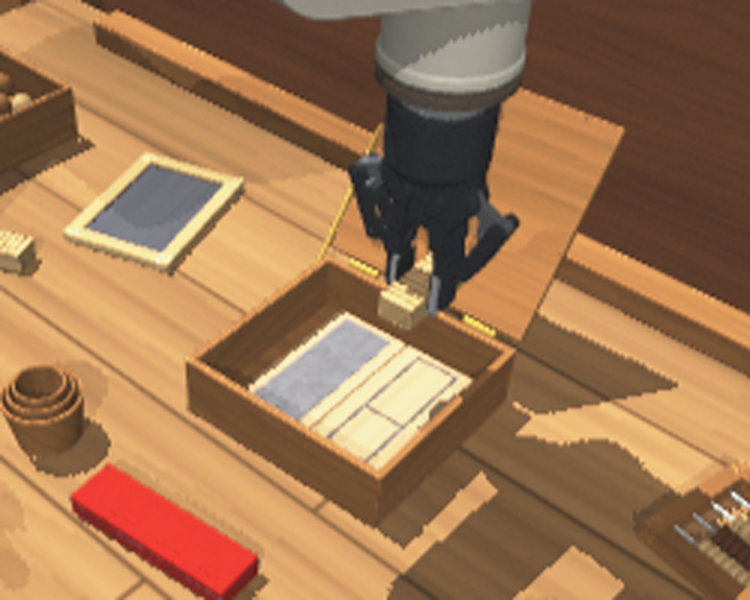

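The bar is held level above the far half of the strip (crop about (402,305)), clear of the walls and lid. Lowering it now.

Call:
{"fn": "carry_out", "kwargs": {"steps": [{"dx":0,"dy":-0.02,"dz":-0.6,"roll":0,"claw":0},{"dx":0,"dy":0,"dz":-0.6,"roll":0,"claw":0},{"dx":0,"dy":0,"dz":-0.5,"roll":0,"claw":0},{"dx":0,"dy":0,"dz":-0.4,"roll":0,"claw":0},{"dx":0,"dy":0,"dz":-0.2,"roll":0,"claw":0},{"dx":0,"dy":0,"dz":0,"roll":0,"claw":0},{"dx":0,"dy":0,"dz":0,"roll":0,"claw":0},{"dx":0,"dy":0,"dz":0,"roll":0,"claw":0}]}}

```text
t: 4.83
tcp_pos: [0.6822, -0.0254, 0.0207]
tcp_rot: [0.001, -0.026, 1.0, -0.0]
ft_force: [-0.4, 0.1, -0.2]
grip_width: 0.0289
finger_force: 59.4
```

Call:
{"fn": "carry_out", "kwargs": {"steps": [{"dx":0,"dy":0,"dz":-0.06,"roll":0,"claw":0},{"dx":0,"dy":0,"dz":0,"roll":0,"claw":0},{"dx":0,"dy":0,"dz":0,"roll":0,"claw":0}]}}

```text
t: 5.08
tcp_pos: [0.6817, -0.0257, 0.0173]
tcp_rot: [0.0, -0.025, 1.0, -0.0]
ft_force: [-0.2, -0.9, -0.4]
grip_width: 0.0285
finger_force: 59.4
```

Call:
{"fn": "carry_out", "kwargs": {"steps": [{"dx":0,"dy":0,"dz":-0.035,"roll":0,"claw":0},{"dx":0,"dy":0,"dz":0,"roll":0,"claw":0},{"dx":0,"dy":0,"dz":0,"roll":0,"claw":0},{"dx":0,"dy":0,"dz":0,"roll":0,"claw":0.5},{"dx":0,"dy":0,"dz":0,"roll":0,"claw":0.5},{"dx":0,"dy":0,"dz":0,"roll":0,"claw":0.5},{"dx":0,"dy":0,"dz":0,"roll":0,"claw":0.5}]}}

```text
t: 5.67
tcp_pos: [0.6815, -0.0257, 0.0153]
tcp_rot: [-0.0, -0.025, 1.0, -0.0]
ft_force: [-0.4, 0.0, 1.2]
grip_width: 0.0428
finger_force: 0.0
```

Call:
{"fn": "carry_out", "kwargs": {"steps": [{"dx":0,"dy":0,"dz":0.4,"roll":0,"claw":0.5},{"dx":0,"dy":0,"dz":0.9,"roll":0,"claw":0.5},{"dx":0,"dy":0,"dz":0.9,"roll":0,"claw":0.5},{"dx":0,"dy":0,"dz":0.4,"roll":0,"claw":1},{"dx":0,"dy":0,"dz":0,"roll":0,"claw":1}]}}

```text
t: 6.08
tcp_pos: [0.6833, -0.0259, 0.1246]
tcp_rot: [0.003, -0.025, 1.0, -0.001]
ft_force: [-0.5, -0.2, -0.8]
grip_width: 0.0656
finger_force: 0.0
```

```bash
python3 - <<'E'
from h import *
state((562.4,389.1,110,23.2))
E
```

```text
t6.08 tcp [683.3 -25.9 124.6] closing 92.9 w65.6 f0 ft [-0.5 -0.2 -0.8] j6 -1.77
to go, units [-3.022 10.375 -0.364] roll -13.94
```

Call:
{"fn": "carry_out", "kwargs": {"steps": [{"dx":-0.186,"dy":0.648,"dz":0,"roll":-0.871,"claw":1},{"dx":-0.186,"dy":0.648,"dz":0,"roll":-0.871,"claw":1},{"dx":-0.186,"dy":0.648,"dz":0,"roll":-0.871,"claw":1},{"dx":-0.186,"dy":0.648,"dz":0,"roll":-0.871,"claw":1},{"dx":-0.186,"dy":0.648,"dz":0,"roll":-0.871,"claw":1},{"dx":-0.186,"dy":0.648,"dz":0,"roll":-0.871,"claw":1},{"dx":-0.186,"dy":0.648,"dz":0,"roll":-0.871,"claw":1},{"dx":-0.186,"dy":0.648,"dz":0,"roll":-0.871,"claw":1}]}}

```text
t: 6.75
tcp_pos: [0.6213, 0.1828, 0.1189]
tcp_rot: [-0.0, 0.277, 0.961, -0.0]
ft_force: [0.3, -0.4, -0.4]
grip_width: 0.0853
finger_force: 0.0
```

Call:
{"fn": "carry_out", "kwargs": {"steps": [{"dx":-0.186,"dy":0.648,"dz":-0.05,"roll":-0.871,"claw":1},{"dx":-0.186,"dy":0.648,"dz":-0.05,"roll":-0.871,"claw":1},{"dx":-0.186,"dy":0.648,"dz":-0.05,"roll":-0.871,"claw":1},{"dx":-0.186,"dy":0.648,"dz":-0.05,"roll":-0.871,"claw":1},{"dx":-0.186,"dy":0.648,"dz":-0.05,"roll":-0.871,"claw":1},{"dx":-0.186,"dy":0.648,"dz":-0.05,"roll":-0.871,"claw":1},{"dx":-0.186,"dy":0.648,"dz":-0.05,"roll":-0.871,"claw":1},{"dx":-0.186,"dy":0.648,"dz":-0.05,"roll":-0.871,"claw":1}]}}

```text
t: 7.42
tcp_pos: [0.5618, 0.3902, 0.1028]
tcp_rot: [-0.0, 0.552, 0.834, -0.0]
ft_force: [0.1, 0.0, -0.1]
grip_width: 0.0857
finger_force: 0.0
```

Call:
{"fn": "carry_out", "kwargs": {"steps": [{"dx":0,"dy":0,"dz":0,"roll":0,"claw":1},{"dx":0,"dy":0,"dz":0,"roll":0,"claw":1},{"dx":0,"dy":0,"dz":0,"roll":0,"claw":1}]}}

```text
t: 7.67
tcp_pos: [0.5625, 0.3887, 0.103]
tcp_rot: [-0.0, 0.55, 0.835, -0.0]
ft_force: [0.8, -0.2, 0.1]
grip_width: 0.0854
finger_force: 0.0
```

```bash
python3 - <<'E'
from h import *
state((562.4,389.1,5,23.2))
from plant import arm
c=arm.read_camera("top");V=c["image"].astype(int);np.savez("top2.npz",**c)
W=cloud(c);Z=W[...,2]
m=(Z>.027)&(Z<.042)&(np.abs(W[...,0]-.64)<.08)&(np.abs(W[...,1]+.02)<.06)
[print("bar in box",*b) for b in blobs(c,m,.034,80)]
cv2.imwrite("pics/top2.png",cv2.resize(c["image"][110:230,120:390,::-1],None,fx=2.9,fy=2.9,interpolation=2))
E
```

```text
t7.67 tcp [562.5 388.7 103. ] closing 23.3 w85.4 f0 ft [ 0.8 -0.2  0.1] j6 0.09
to go, units [-2.00e-03  9.00e-03 -2.45e+00] roll -0.02
bar in box [324 149] 348 [682.2 -23.3  71.5  29.9   2.8]
```

View pics/top2.png

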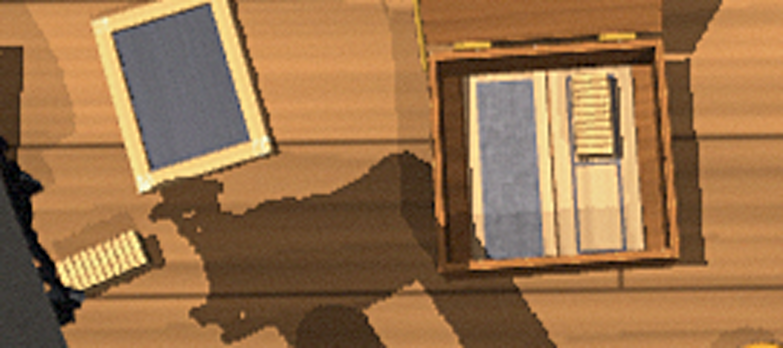

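The first bar lies on the far half (crop about (594,115)), at 2.8° and about 2 mm left of centre by camera. The fingers now straddle the second bar at crop (103,262).

Call:
{"fn": "carry_out", "kwargs": {"steps": [{"dx":0,"dy":-0.04,"dz":-0.8,"roll":0,"claw":1},{"dx":0,"dy":0,"dz":-0.8,"roll":0,"claw":1},{"dx":0,"dy":0,"dz":-0.6,"roll":0,"claw":1},{"dx":0,"dy":0,"dz":-0.26,"roll":0,"claw":1},{"dx":0,"dy":0,"dz":0,"roll":0,"claw":1},{"dx":0,"dy":0,"dz":0,"roll":0,"claw":1},{"dx":0,"dy":0,"dz":0,"roll":0,"claw":1}]}}

```text
t: 8.3
tcp_pos: [0.5636, 0.3876, 0.0071]
tcp_rot: [0.001, 0.55, 0.835, 0.001]
ft_force: [-1.0, -0.3, -0.3]
grip_width: 0.0856
finger_force: 0.0
```

Call:
{"fn": "carry_out", "kwargs": {"steps": [{"dx":0,"dy":0,"dz":0,"roll":0,"claw":0},{"dx":0,"dy":0,"dz":0,"roll":0,"claw":0},{"dx":0,"dy":0,"dz":0,"roll":0,"claw":0},{"dx":0,"dy":0,"dz":0,"roll":0,"claw":0},{"dx":0,"dy":0,"dz":0,"roll":0,"claw":0},{"dx":0,"dy":0,"dz":0,"roll":0,"claw":0},{"dx":0,"dy":0,"dz":0,"roll":0,"claw":0}]}}

```text
t: 8.88
tcp_pos: [0.5628, 0.3876, 0.0057]
tcp_rot: [0.0, 0.55, 0.835, 0.0]
ft_force: [-0.7, -0.0, 6.2]
grip_width: 0.0286
finger_force: 60.4
```

```bash
python3 - <<'E'
from h import *
state((609.7,-29.8,110,92.9))
E
```

```text
t8.88 tcp [562.8 387.6   5.7] closing 23.2 w28.6 f60 ft [-0.7 -0.   6.2] j6 0.09
to go, units [  1.173 -10.436   2.607] roll 13.94
```

Call:
{"fn": "carry_out", "kwargs": {"steps": [{"dx":0,"dy":0,"dz":0.4,"roll":0,"claw":0},{"dx":0,"dy":0,"dz":0.8,"roll":0,"claw":0},{"dx":0,"dy":0,"dz":0.8,"roll":0,"claw":0},{"dx":0,"dy":0,"dz":0.6,"roll":0,"claw":0},{"dx":0,"dy":0,"dz":0,"roll":0,"claw":0}]}}

```text
t: 9.3
tcp_pos: [0.5643, 0.3884, 0.115]
tcp_rot: [0.002, 0.55, 0.835, 0.003]
ft_force: [1.6, 0.7, 0.0]
grip_width: 0.0284
finger_force: 59.5
```

Call:
{"fn": "carry_out", "kwargs": {"steps": [{"dx":0.073,"dy":-0.652,"dz":0,"roll":0.871,"claw":0},{"dx":0.073,"dy":-0.652,"dz":0,"roll":0.871,"claw":0},{"dx":0.073,"dy":-0.652,"dz":0,"roll":0.871,"claw":0},{"dx":0.073,"dy":-0.652,"dz":0,"roll":0.871,"claw":0},{"dx":0.073,"dy":-0.652,"dz":0,"roll":0.871,"claw":0},{"dx":0.073,"dy":-0.652,"dz":0,"roll":0.871,"claw":0},{"dx":0.073,"dy":-0.652,"dz":0,"roll":0.871,"claw":0},{"dx":0.073,"dy":-0.652,"dz":0,"roll":0.871,"claw":0}]}}

```text
t: 9.97
tcp_pos: [0.5857, 0.1776, 0.1087]
tcp_rot: [-0.0, 0.273, 0.962, -0.0]
ft_force: [0.7, -0.4, -0.3]
grip_width: 0.0284
finger_force: 59.5
```

Call:
{"fn": "carry_out", "kwargs": {"steps": [{"dx":0.073,"dy":-0.652,"dz":0,"roll":0.871,"claw":0},{"dx":0.073,"dy":-0.652,"dz":0,"roll":0.871,"claw":0},{"dx":0.073,"dy":-0.652,"dz":0,"roll":0.871,"claw":0},{"dx":0.073,"dy":-0.652,"dz":0,"roll":0.871,"claw":0},{"dx":0.073,"dy":-0.652,"dz":0,"roll":0.871,"claw":0},{"dx":0.073,"dy":-0.652,"dz":0,"roll":0.871,"claw":0},{"dx":0.073,"dy":-0.652,"dz":0,"roll":0.871,"claw":0},{"dx":0.073,"dy":-0.652,"dz":0,"roll":0.871,"claw":0}]}}

```text
t: 10.63
tcp_pos: [0.6091, -0.0311, 0.1087]
tcp_rot: [-0.0, -0.027, 1.0, -0.0]
ft_force: [0.3, 0.9, -1.5]
grip_width: 0.0288
finger_force: 59.5
```

Call:
{"fn": "carry_out", "kwargs": {"steps": [{"dx":0,"dy":0,"dz":0,"roll":0,"claw":0},{"dx":0,"dy":0,"dz":0,"roll":0,"claw":0},{"dx":0,"dy":0,"dz":0,"roll":0,"claw":0},{"dx":0,"dy":0,"dz":0,"roll":0,"claw":0}]}}

```text
t: 10.97
tcp_pos: [0.6091, -0.029, 0.1089]
tcp_rot: [-0.0, -0.025, 1.0, 0.0]
ft_force: [0.4, 0.3, -0.4]
grip_width: 0.0288
finger_force: 59.5
```

```bash
python3 - <<'E'
from h import *
state((609.7,-29.8,17.7,92.9))
from plant import arm
for n in("side","top"):
    c=arm.read_camera(n);W=cloud(c);V=c["image"];h=cv2.cvtColor(V,cv2.COLOR_RGB2HSV)
    m=(W[...,2]>.112)&(W[...,2]<.138)&(np.abs(W[...,0]-.61)<.06)&(np.abs(W[...,1]+.03)<.03)&(h[...,2]>120)&(h[...,1]>50)
    P=W[m]; u=np.array([np.cos(.0506),np.sin(.0506),0]); s=(P@u)*1000
    print(n,len(P),"along range",s.min() if len(s) else 0,s.max() if len(s) else 0,"tcp along",np.dot([609.7,-29.8,0],u))
E
```

```text
t10.97 tcp [609.1 -29.  108.9] closing 92.9 w28.8 f60 ft [ 0.4  0.3 -0.4] j6 -1.80
to go, units [ 0.014 -0.019 -2.279] roll 0.0
side 249 along range 569.3517919795314 634.4555654595969 tcp along 607.4124041456002
top 142 along range 570.6818737454939 599.3770040834473 tcp along 607.4124041456002
```

Call:
{"fn": "carry_out", "kwargs": {"steps": [{"dx":0.03,"dy":-0.02,"dz":-0.6,"roll":0,"claw":0},{"dx":0,"dy":0,"dz":-0.6,"roll":0,"claw":0},{"dx":0,"dy":0,"dz":-0.5,"roll":0,"claw":0},{"dx":0,"dy":0,"dz":-0.3,"roll":0,"claw":0},{"dx":0,"dy":0,"dz":-0.15,"roll":0,"claw":0},{"dx":0,"dy":0,"dz":-0.08,"roll":0,"claw":0},{"dx":0,"dy":0,"dz":0,"roll":0,"claw":0},{"dx":0,"dy":0,"dz":0,"roll":0,"claw":0}]}}

```text
t: 11.73
tcp_pos: [0.611, -0.0306, 0.0209]
tcp_rot: [0.001, -0.025, 1.0, -0.0]
ft_force: [-0.2, 0.1, 0.2]
grip_width: 0.0286
finger_force: 59.5
```

Call:
{"fn": "carry_out", "kwargs": {"steps": [{"dx":0,"dy":0,"dz":0,"roll":0,"claw":0},{"dx":0,"dy":0,"dz":0,"roll":0,"claw":0},{"dx":0,"dy":0,"dz":0,"roll":0,"claw":0}]}}

```text
t: 11.98
tcp_pos: [0.6108, -0.0307, 0.0205]
tcp_rot: [0.0, -0.025, 1.0, -0.0]
ft_force: [-0.2, 0.5, 0.3]
grip_width: 0.0283
finger_force: 59.5
```

```bash
python3 - <<'E'
from h import *
state((610.3,-29.8,17.7,92.9))
E
```

```text
t11.98 tcp [610.8 -30.7  20.5] closing 92.9 w28.3 f60 ft [-0.2  0.5  0.3] j6 -1.80
to go, units [-0.012  0.023 -0.07 ] roll 0.0
```

Call:
{"fn": "carry_out", "kwargs": {"steps": [{"dx":0,"dy":0.015,"dz":-0.06,"roll":0,"claw":0},{"dx":0,"dy":0,"dz":0,"roll":0,"claw":0},{"dx":0,"dy":0,"dz":0,"roll":0,"claw":0},{"dx":0,"dy":0,"dz":0,"roll":0,"claw":0},{"dx":0,"dy":0,"dz":0,"roll":0,"claw":0.5},{"dx":0,"dy":0,"dz":0,"roll":0,"claw":0.5},{"dx":0,"dy":0,"dz":0,"roll":0,"claw":0.5},{"dx":0,"dy":0,"dz":0,"roll":0,"claw":0.5}]}}

```text
t: 12.65
tcp_pos: [0.6104, -0.0301, 0.0173]
tcp_rot: [-0.0, -0.025, 1.0, -0.0]
ft_force: [0.0, -0.6, -0.0]
grip_width: 0.0429
finger_force: 0.0
```

Call:
{"fn": "carry_out", "kwargs": {"steps": [{"dx":0,"dy":0,"dz":0.4,"roll":0,"claw":0.5},{"dx":0,"dy":0,"dz":0.9,"roll":0,"claw":0.5},{"dx":0,"dy":0,"dz":0.9,"roll":0,"claw":0.5},{"dx":0,"dy":0,"dz":0.2,"roll":0,"claw":1},{"dx":0,"dy":-0.5,"dz":0,"roll":-0.8,"claw":1},{"dx":0,"dy":-0.9,"dz":0,"roll":-0.9,"claw":1},{"dx":0,"dy":-0.9,"dz":0,"roll":-0.9,"claw":1},{"dx":0,"dy":-0.9,"dz":0,"roll":-0.9,"claw":1}]}}

```text
t: 13.32
tcp_pos: [0.6103, -0.1592, 0.1136]
tcp_rot: [0.0, 0.129, 0.992, -0.0]
ft_force: [0.9, 0.4, 0.5]
grip_width: 0.0853
finger_force: 0.0
```

```bash
cat >> h.py <<'E'
def boxbars(name):
    from plant import arm
    c=arm.read_camera("top");np.savez(name+".npz",**c)
    W=cloud(c);Z=W[...,2];I=(np.abs(W[...,0]-.64)<.1)&(np.abs(W[...,1]+.02)<.11)
    for lo,hi,z in((.027,.042,.034),(.049,.064,.056)):
        m=I&(Z>lo)&(Z<hi)&(np.abs(W[...,0]-.645)<.08)&(W[...,1]<.08)
        [print("z",z,*b) for b in blobs(c,m,z,80)]
    cv2.imwrite(f"pics/{name}.png",cv2.resize(c["image"][115:215,255:365,::-1],None,fx=5,fy=5,interpolation=2))
    return c
E
python3 - <<'E'
from h import *
state((546,-371.5,110,-18.9)); boxbars("top3")
E
```

```text
t13.32 tcp [ 610.3 -159.2  113.6] closing 75.2 w85.3 f0 ft [0.9 0.4 0.5] j6 -1.69
to go, units [-1.608 -5.307 -0.089] roll -18.83
z 0.034 [325 164] 707 [645.8 -25.5 144.4  30.3   3.4]
z 0.056 [349 152] 147 [667.5 -82.4 115.7   7.9   2.8]
```

View pics/top3.png

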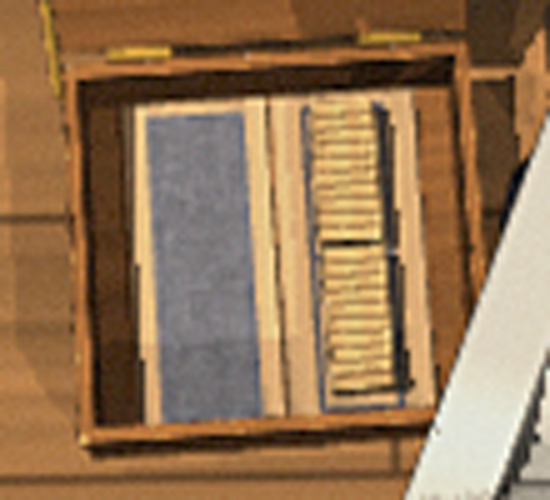

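The crop shows both bars in line inside the outline, with the joint at (350,242) and a gap of roughly 3 mm. I'll regrip the near bar and close the gap by about 1.5 mm.

Call:
{"fn": "carry_out", "kwargs": {"steps": [{"dx":0,"dy":0.9,"dz":0,"roll":0.9,"claw":0.5},{"dx":0,"dy":0.9,"dz":0,"roll":0.9,"claw":0.5},{"dx":0,"dy":0.9,"dz":0,"roll":0.9,"claw":0.5},{"dx":0,"dy":0.5,"dz":0,"roll":0.8,"claw":0.5},{"dx":0,"dy":0,"dz":0,"roll":0,"claw":0.5},{"dx":0,"dy":0,"dz":0,"roll":0,"claw":0.5},{"dx":0,"dy":0,"dz":0,"roll":0,"claw":0.5}]}}

```text
t: 13.95
tcp_pos: [0.6105, -0.0304, 0.1134]
tcp_rot: [0.0, -0.025, 1.0, -0.0]
ft_force: [0.4, -0.3, -0.5]
grip_width: 0.0429
finger_force: 0.0
```

```bash
python3 - <<'E'
from h import *
state((610.4,-30.1,17.7,92.9))
E
```

```text
t13.95 tcp [610.5 -30.4 113.4] closing 92.9 w42.9 f0 ft [ 0.4 -0.3 -0.5] j6 -1.80
to go, units [-0.003  0.007 -2.393] roll 0.01
```

Call:
{"fn": "carry_out", "kwargs": {"steps": [{"dx":0,"dy":0,"dz":-0.6,"roll":0,"claw":0.5},{"dx":0,"dy":0,"dz":-0.6,"roll":0,"claw":0.5},{"dx":0,"dy":0,"dz":-0.5,"roll":0,"claw":0.5},{"dx":0,"dy":0,"dz":-0.4,"roll":0,"claw":0.5},{"dx":0,"dy":0,"dz":-0.2,"roll":0,"claw":0.5},{"dx":0,"dy":0,"dz":-0.08,"roll":0,"claw":0.5},{"dx":0,"dy":0,"dz":0,"roll":0,"claw":0.5},{"dx":0,"dy":0,"dz":0,"roll":0,"claw":0.5}]}}

```text
t: 14.62
tcp_pos: [0.611, -0.0305, 0.0191]
tcp_rot: [0.001, -0.025, 1.0, -0.0]
ft_force: [0.3, -0.1, 0.1]
grip_width: 0.0429
finger_force: 0.0
```

Call:
{"fn": "carry_out", "kwargs": {"steps": [{"dx":0,"dy":0,"dz":0,"roll":0,"claw":0},{"dx":0,"dy":0,"dz":0,"roll":0,"claw":0},{"dx":0,"dy":0,"dz":0,"roll":0,"claw":0},{"dx":0,"dy":0,"dz":0,"roll":0,"claw":0},{"dx":0.02,"dy":0,"dz":0.005,"roll":0,"claw":0},{"dx":0.02,"dy":0,"dz":0,"roll":0,"claw":0},{"dx":0,"dy":0,"dz":0,"roll":0,"claw":0},{"dx":0,"dy":0,"dz":0,"roll":0,"claw":0}]}}

```text
t: 15.28
tcp_pos: [0.6124, -0.0302, 0.0197]
tcp_rot: [0.001, -0.025, 1.0, -0.0]
ft_force: [-3.9, -1.1, 6.5]
grip_width: 0.0285
finger_force: 60.0
```

```bash
python3 - <<'E'
from h import *
state((610.4,-30.1,17.7,92.9))
E
```

```text
t15.28 tcp [612.4 -30.2  19.7] closing 92.9 w28.5 f60 ft [-3.9 -1.1  6.5] j6 -1.80
to go, units [-0.051  0.002 -0.05 ] roll 0.0
```

Call:
{"fn": "carry_out", "kwargs": {"steps": [{"dx":-0.01,"dy":0,"dz":0,"roll":0,"claw":0.5},{"dx":0,"dy":0,"dz":0,"roll":0,"claw":0.5},{"dx":0,"dy":0,"dz":0,"roll":0,"claw":0.5},{"dx":0,"dy":0,"dz":0,"roll":0,"claw":0.5},{"dx":0,"dy":0,"dz":0.4,"roll":0,"claw":0.5},{"dx":0,"dy":0,"dz":0.9,"roll":0,"claw":0.5},{"dx":0,"dy":0,"dz":0.9,"roll":0,"claw":0.5},{"dx":0,"dy":0,"dz":0.1,"roll":0,"claw":1}]}}

```text
t: 15.95
tcp_pos: [0.6139, -0.0304, 0.117]
tcp_rot: [0.004, -0.025, 1.0, -0.001]
ft_force: [0.8, -0.7, 1.0]
grip_width: 0.0534
finger_force: 0.0
```

Call:
{"fn": "carry_out", "kwargs": {"steps": [{"dx":-0.07,"dy":-0.356,"dz":0,"roll":-0.932,"claw":1},{"dx":-0.07,"dy":-0.356,"dz":0,"roll":-0.932,"claw":1},{"dx":-0.07,"dy":-0.356,"dz":0,"roll":-0.932,"claw":1},{"dx":-0.07,"dy":-0.356,"dz":0,"roll":-0.932,"claw":1},{"dx":-0.07,"dy":-0.356,"dz":0,"roll":-0.932,"claw":1},{"dx":-0.07,"dy":-0.356,"dz":0,"roll":-0.932,"claw":1},{"dx":-0.07,"dy":-0.356,"dz":0,"roll":-0.932,"claw":1},{"dx":-0.07,"dy":-0.356,"dz":0,"roll":-0.932,"claw":1}]}}

```text
t: 16.62
tcp_pos: [0.5891, -0.1447, 0.1104]
tcp_rot: [0.0, 0.297, 0.955, -0.0]
ft_force: [-0.5, -0.2, -1.0]
grip_width: 0.0852
finger_force: 0.0
```

Call:
{"fn": "carry_out", "kwargs": {"steps": [{"dx":-0.07,"dy":-0.356,"dz":0,"roll":-0.932,"claw":1},{"dx":-0.07,"dy":-0.356,"dz":0,"roll":-0.932,"claw":1},{"dx":-0.07,"dy":-0.356,"dz":0,"roll":-0.932,"claw":1},{"dx":-0.07,"dy":-0.356,"dz":0,"roll":-0.932,"claw":1},{"dx":-0.07,"dy":-0.356,"dz":0,"roll":-0.932,"claw":1},{"dx":-0.07,"dy":-0.356,"dz":0,"roll":-0.932,"claw":1},{"dx":-0.07,"dy":-0.356,"dz":0,"roll":-0.932,"claw":1},{"dx":-0.07,"dy":-0.356,"dz":0,"roll":-0.932,"claw":1}]}}

```text
t: 17.28
tcp_pos: [0.5667, -0.2586, 0.1104]
tcp_rot: [-0.0, 0.587, 0.81, -0.0]
ft_force: [-0.0, 0.5, 0.2]
grip_width: 0.0851
finger_force: 0.0
```

Call:
{"fn": "carry_out", "kwargs": {"steps": [{"dx":-0.07,"dy":-0.356,"dz":0,"roll":-0.932,"claw":1},{"dx":-0.07,"dy":-0.356,"dz":0,"roll":-0.932,"claw":1},{"dx":-0.07,"dy":-0.356,"dz":0,"roll":-0.932,"claw":1},{"dx":-0.07,"dy":-0.356,"dz":0,"roll":-0.932,"claw":1},{"dx":-0.07,"dy":-0.356,"dz":0,"roll":-0.932,"claw":1},{"dx":-0.07,"dy":-0.356,"dz":0,"roll":-0.932,"claw":1},{"dx":-0.07,"dy":-0.356,"dz":0,"roll":-0.932,"claw":1},{"dx":-0.07,"dy":-0.356,"dz":0,"roll":-0.932,"claw":1}]}}

```text
t: 17.95
tcp_pos: [0.5443, -0.3725, 0.1103]
tcp_rot: [-0.0, 0.815, 0.579, -0.0]
ft_force: [0.2, 0.0, -0.1]
grip_width: 0.0855
finger_force: 0.0
```

Call:
{"fn": "carry_out", "kwargs": {"steps": [{"dx":0,"dy":0,"dz":0,"roll":0,"claw":1},{"dx":0,"dy":0,"dz":0,"roll":0,"claw":1},{"dx":0,"dy":0,"dz":0,"roll":0,"claw":1}]}}

```text
t: 18.2
tcp_pos: [0.5445, -0.3713, 0.1103]
tcp_rot: [-0.0, 0.813, 0.582, 0.0]
ft_force: [-0.2, -0.9, -0.2]
grip_width: 0.0852
finger_force: 0.0
```

```bash
python3 - <<'E'
from h import *
state((546,-372,5,-18.9)); boxbars("top4")
E
```

```text
t18.20 tcp [ 544.5 -371.3  110.3] closing -18.8 w85.2 f0 ft [-0.2 -0.9 -0.2] j6 -0.39
to go, units [ 0.036 -0.016 -2.633] roll -0.01
z 0.034 [325 164] 704 [646.5 -25.6 143.   30.4   3.5]
z 0.056 [349 162] 218 [645.7 -83.5 159.4   8.    2.9]
```

View pics/top4.png

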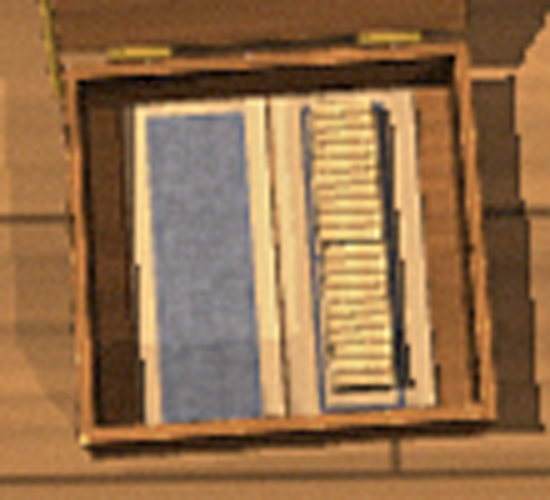

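The gap at crop (350,242) is now about 1.5 mm. Next is the third bar.

Call:
{"fn": "carry_out", "kwargs": {"steps": [{"dx":0.03,"dy":-0.015,"dz":-0.8,"roll":0,"claw":1},{"dx":0,"dy":0,"dz":-0.8,"roll":0,"claw":1},{"dx":0,"dy":0,"dz":-0.7,"roll":0,"claw":1},{"dx":0,"dy":0,"dz":-0.33,"roll":0,"claw":1},{"dx":0,"dy":0,"dz":0,"roll":0,"claw":1},{"dx":0,"dy":0,"dz":0,"roll":0,"claw":1},{"dx":0,"dy":0,"dz":0,"roll":0,"claw":1}]}}

```text
t: 18.83
tcp_pos: [0.5466, -0.3729, 0.0073]
tcp_rot: [0.001, 0.814, 0.581, 0.0]
ft_force: [0.1, 0.9, 0.2]
grip_width: 0.0855
finger_force: 0.0
```

Call:
{"fn": "carry_out", "kwargs": {"steps": [{"dx":0,"dy":0,"dz":0,"roll":0,"claw":0},{"dx":0,"dy":0,"dz":0,"roll":0,"claw":0},{"dx":0,"dy":0,"dz":0,"roll":0,"claw":0},{"dx":0,"dy":0,"dz":0,"roll":0,"claw":0},{"dx":0,"dy":0,"dz":0,"roll":0,"claw":0},{"dx":0,"dy":0,"dz":0,"roll":0,"claw":0},{"dx":0,"dy":0,"dz":0,"roll":0,"claw":0}]}}

```text
t: 19.42
tcp_pos: [0.5459, -0.3727, 0.006]
tcp_rot: [0.0, 0.814, 0.581, 0.0]
ft_force: [-0.4, 0.1, 6.0]
grip_width: 0.0287
finger_force: 60.3
```

Call:
{"fn": "carry_out", "kwargs": {"steps": [{"dx":0,"dy":0,"dz":0.4,"roll":0,"claw":0},{"dx":0,"dy":0,"dz":0.8,"roll":0,"claw":0},{"dx":0,"dy":0,"dz":0.8,"roll":0,"claw":0},{"dx":0,"dy":0,"dz":0.8,"roll":0,"claw":0},{"dx":0,"dy":0,"dz":0.2,"roll":0,"claw":0},{"dx":0,"dy":0,"dz":0,"roll":0,"claw":0},{"dx":0,"dy":0,"dz":0,"roll":0,"claw":0}]}}

```text
t: 20.0
tcp_pos: [0.5456, -0.3724, 0.1249]
tcp_rot: [-0.0, 0.814, 0.581, -0.0]
ft_force: [-0.8, 0.2, -0.1]
grip_width: 0.0287
finger_force: 59.4
```

```bash
python3 - <<'E'
from h import *
state((646.5,-27.9,120,-87.1))
E
```

```text
t20.00 tcp [ 545.6 -372.4  124.9] closing -18.9 w28.7 f59 ft [-0.8  0.2 -0.1] j6 -0.38
to go, units [ 2.523  8.612 -0.123] roll -13.63
```

Call:
{"fn": "carry_out", "kwargs": {"steps": [{"dx":0.158,"dy":0.538,"dz":0,"roll":-0.852,"claw":0},{"dx":0.158,"dy":0.538,"dz":0,"roll":-0.852,"claw":0},{"dx":0.158,"dy":0.538,"dz":0,"roll":-0.852,"claw":0},{"dx":0.158,"dy":0.538,"dz":0,"roll":-0.852,"claw":0},{"dx":0.158,"dy":0.538,"dz":0,"roll":-0.852,"claw":0},{"dx":0.158,"dy":0.538,"dz":0,"roll":-0.852,"claw":0},{"dx":0.158,"dy":0.538,"dz":0,"roll":-0.852,"claw":0},{"dx":0.158,"dy":0.538,"dz":0,"roll":-0.852,"claw":0}]}}

```text
t: 20.67
tcp_pos: [0.5957, -0.1989, 0.123]
tcp_rot: [-0.001, 0.949, 0.315, -0.001]
ft_force: [0.1, -1.1, -0.2]
grip_width: 0.0289
finger_force: 59.4
```

Call:
{"fn": "carry_out", "kwargs": {"steps": [{"dx":0.158,"dy":0.538,"dz":0,"roll":-0.852,"claw":0},{"dx":0.158,"dy":0.538,"dz":0,"roll":-0.852,"claw":0},{"dx":0.158,"dy":0.538,"dz":0,"roll":-0.852,"claw":0},{"dx":0.158,"dy":0.538,"dz":0,"roll":-0.852,"claw":0},{"dx":0.158,"dy":0.538,"dz":0,"roll":-0.852,"claw":0},{"dx":0.158,"dy":0.538,"dz":0,"roll":-0.852,"claw":0},{"dx":0.158,"dy":0.538,"dz":0,"roll":-0.852,"claw":0},{"dx":0.158,"dy":0.538,"dz":0,"roll":-0.852,"claw":0}]}}

```text
t: 21.33
tcp_pos: [0.6462, -0.0269, 0.123]
tcp_rot: [-0.0, 1.0, 0.023, -0.001]
ft_force: [0.7, 0.2, 0.4]
grip_width: 0.0286
finger_force: 59.4
```

Call:
{"fn": "carry_out", "kwargs": {"steps": [{"dx":0,"dy":0,"dz":0,"roll":0,"claw":0},{"dx":0,"dy":0,"dz":0,"roll":0,"claw":0},{"dx":0,"dy":0,"dz":0,"roll":0,"claw":0},{"dx":0,"dy":0,"dz":0,"roll":0,"claw":0},{"dx":0,"dy":0,"dz":0,"roll":0,"claw":0}]}}

```text
t: 21.75
tcp_pos: [0.6465, -0.0289, 0.1249]
tcp_rot: [-0.0, 1.0, 0.025, -0.0]
ft_force: [-0.0, -0.1, 0.5]
grip_width: 0.0287
finger_force: 59.4
```

```bash
python3 - <<'E'
from h import *
state((646.5,-27.9,40,-87.1))
from plant import arm
c=arm.read_camera("side");W=cloud(c);V=c["image"];h=cv2.cvtColor(V,cv2.COLOR_RGB2HSV)
m=(W[...,2]>.126)&(W[...,2]<.15)&(np.abs(W[...,0]-.646)<.06)&(np.abs(W[...,1]+.03)<.03)&(h[...,2]>120)&(h[...,1]>50)
P=W[m]; u=np.array([np.cos(.0506),np.sin(.0506),0]); s=(P@u)*1000
print(len(P),s.min(),s.max(),np.dot([646.5,-27.9,0],u))
E
```

```text
t21.75 tcp [646.5 -28.9 124.9] closing -87.1 w28.7 f59 ft [-0.  -0.1  0.5] j6 1.36
to go, units [-1.000e-03  2.600e-02 -2.122e+00] roll 0.01
265 605.9776310787117 675.5381378436683 644.2614025521721
```

Call:
{"fn": "carry_out", "kwargs": {"steps": [{"dx":0.03,"dy":0.02,"dz":-0.6,"roll":0,"claw":0},{"dx":0,"dy":0,"dz":-0.6,"roll":0,"claw":0},{"dx":0,"dy":0,"dz":-0.4,"roll":0,"claw":0},{"dx":0,"dy":0,"dz":-0.3,"roll":0,"claw":0},{"dx":0,"dy":0,"dz":-0.12,"roll":0,"claw":0},{"dx":0,"dy":0,"dz":0,"roll":0,"claw":0},{"dx":0,"dy":0,"dz":0,"roll":0,"claw":0},{"dx":0,"dy":0,"dz":0,"roll":0,"claw":0}]}}

```text
t: 22.47
tcp_pos: [0.6486, -0.0275, 0.0457]
tcp_rot: [0.0, 1.0, 0.025, 0.001]
ft_force: [-0.5, 0.4, -0.6]
grip_width: 0.0288
finger_force: 59.4
```

Call:
{"fn": "carry_out", "kwargs": {"steps": [{"dx":0,"dy":0,"dz":0,"roll":0,"claw":0},{"dx":0,"dy":0,"dz":0,"roll":0,"claw":0}]}}

```text
t: 22.63
tcp_pos: [0.6484, -0.0273, 0.0453]
tcp_rot: [0.0, 1.0, 0.025, 0.001]
ft_force: [-1.3, -0.9, -0.1]
grip_width: 0.0283
finger_force: 59.4
```

```bash
python3 - <<'E'
from h import *
state((647.3,-27.9,40,-87.1))
E
```

```text
t22.63 tcp [648.4 -27.3  45.3] closing -87.1 w28.3 f59 ft [-1.3 -0.9 -0.1] j6 1.36
to go, units [-0.027 -0.014 -0.133] roll 0.0
```

Call:
{"fn": "carry_out", "kwargs": {"steps": [{"dx":-0.02,"dy":-0.01,"dz":-0.1,"roll":0,"claw":0},{"dx":0,"dy":0,"dz":0,"roll":0,"claw":0},{"dx":0,"dy":0,"dz":0,"roll":0,"claw":0},{"dx":0,"dy":0,"dz":0,"roll":0,"claw":0}]}}

```text
t: 22.97
tcp_pos: [0.6471, -0.0277, 0.0404]
tcp_rot: [-0.0, 1.0, 0.025, -0.0]
ft_force: [0.2, 1.2, -0.4]
grip_width: 0.0287
finger_force: 59.5
```

Call:
{"fn": "carry_out", "kwargs": {"steps": [{"dx":0,"dy":0,"dz":-0.025,"roll":0,"claw":0},{"dx":0,"dy":0,"dz":0,"roll":0,"claw":0},{"dx":0,"dy":0,"dz":0,"roll":0,"claw":0}]}}

```text
t: 23.22
tcp_pos: [0.6473, -0.0277, 0.04]
tcp_rot: [0.0, 1.0, 0.025, 0.0]
ft_force: [-2.5, -0.1, 5.6]
grip_width: 0.0285
finger_force: 60.1
```

Call:
{"fn": "carry_out", "kwargs": {"steps": [{"dx":0,"dy":0,"dz":0,"roll":0,"claw":0.5},{"dx":0,"dy":0,"dz":0,"roll":0,"claw":0.5},{"dx":0,"dy":0,"dz":0,"roll":0,"claw":0.5},{"dx":0,"dy":0,"dz":0,"roll":0,"claw":0.5},{"dx":0,"dy":0,"dz":0.3,"roll":0,"claw":0.5},{"dx":0,"dy":0,"dz":0.8,"roll":0,"claw":0.5},{"dx":0,"dy":0,"dz":0.8,"roll":0,"claw":0.5},{"dx":0,"dy":0,"dz":0.1,"roll":0,"claw":1}]}}

```text
t: 23.88
tcp_pos: [0.6492, -0.028, 0.1264]
tcp_rot: [0.001, 1.0, 0.025, 0.004]
ft_force: [0.9, -0.5, 1.0]
grip_width: 0.0533
finger_force: 0.0
```

Call:
{"fn": "carry_out", "kwargs": {"steps": [{"dx":-0.219,"dy":0.042,"dz":0,"roll":0.776,"claw":1},{"dx":-0.219,"dy":0.042,"dz":0,"roll":0.776,"claw":1},{"dx":-0.219,"dy":0.042,"dz":0,"roll":0.776,"claw":1},{"dx":-0.219,"dy":0.042,"dz":0,"roll":0.776,"claw":1},{"dx":-0.219,"dy":0.042,"dz":0,"roll":0.776,"claw":1},{"dx":-0.219,"dy":0.042,"dz":0,"roll":0.776,"claw":1},{"dx":-0.219,"dy":0.042,"dz":0,"roll":0.776,"claw":1},{"dx":-0.219,"dy":0.042,"dz":0,"roll":0.776,"claw":1}]}}

```text
t: 24.55
tcp_pos: [0.5768, -0.0142, 0.1204]
tcp_rot: [0.0, 0.956, 0.293, 0.0]
ft_force: [0.4, -0.3, 0.1]
grip_width: 0.0855
finger_force: 0.0
```

Call:
{"fn": "carry_out", "kwargs": {"steps": [{"dx":-0.219,"dy":0.042,"dz":0,"roll":0.776,"claw":1},{"dx":-0.219,"dy":0.042,"dz":0,"roll":0.776,"claw":1},{"dx":-0.219,"dy":0.042,"dz":0,"roll":0.776,"claw":1},{"dx":-0.219,"dy":0.042,"dz":0,"roll":0.776,"claw":1},{"dx":-0.219,"dy":0.042,"dz":0,"roll":0.776,"claw":1},{"dx":-0.219,"dy":0.042,"dz":0,"roll":0.776,"claw":1},{"dx":-0.219,"dy":0.042,"dz":0,"roll":0.776,"claw":1},{"dx":-0.219,"dy":0.042,"dz":0,"roll":0.776,"claw":1}]}}

```text
t: 25.22
tcp_pos: [0.5068, -0.0007, 0.1203]
tcp_rot: [0.0, 0.843, 0.539, 0.0]
ft_force: [0.2, 0.4, 0.6]
grip_width: 0.0854
finger_force: 0.0
```

Call:
{"fn": "carry_out", "kwargs": {"steps": [{"dx":-0.219,"dy":0.042,"dz":0,"roll":0.776,"claw":1},{"dx":-0.219,"dy":0.042,"dz":0,"roll":0.776,"claw":1},{"dx":-0.219,"dy":0.042,"dz":0,"roll":0.776,"claw":1},{"dx":-0.219,"dy":0.042,"dz":0,"roll":0.776,"claw":1},{"dx":-0.219,"dy":0.042,"dz":0,"roll":0.776,"claw":1},{"dx":-0.219,"dy":0.042,"dz":0,"roll":0.776,"claw":1},{"dx":-0.219,"dy":0.042,"dz":0,"roll":0.776,"claw":1},{"dx":-0.219,"dy":0.042,"dz":0,"roll":0.776,"claw":1}]}}

```text
t: 25.88
tcp_pos: [0.4367, 0.0127, 0.1203]
tcp_rot: [0.0, 0.668, 0.744, 0.0]
ft_force: [-1.0, 0.1, -0.2]
grip_width: 0.0852
finger_force: 0.0
```

Call:
{"fn": "carry_out", "kwargs": {"steps": [{"dx":0,"dy":0,"dz":0,"roll":0,"claw":1},{"dx":0,"dy":0,"dz":0,"roll":0,"claw":1},{"dx":0,"dy":0,"dz":0,"roll":0,"claw":1}]}}

```text
t: 26.13
tcp_pos: [0.4375, 0.0125, 0.12]
tcp_rot: [0.0, 0.67, 0.742, 0.0]
ft_force: [0.6, 0.2, -0.4]
grip_width: 0.0853
finger_force: 0.0
```

```bash
python3 - <<'E'
from h import *
state((437,12.7,6,6.1)); boxbars("top5")
E
```

```text
t26.13 tcp [437.5  12.5 120. ] closing 5.9 w85.3 f0 ft [ 0.6  0.2 -0.4] j6 -0.25
to go, units [-0.013  0.005 -2.849] roll 0.04
z 0.034 [323 141] 151 [702.8 -22.2  30.4  29.5  -0.8]
z 0.034 [327 185] 194 [593.7 -28.7  38.   29.8   3.5]
z 0.056 [349 162] 219 [645.7 -83.4 159.4   8.1   2.9]
z 0.056 [325 162] 369 [645.3 -25.4  71.1  30.2   2.9]
```

View pics/top5.png

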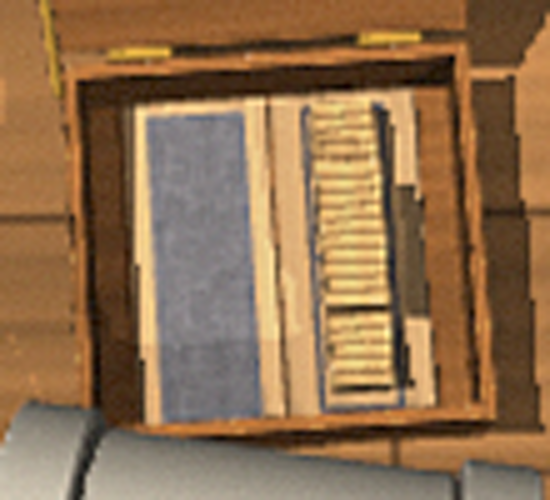

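The third bar bridges the joint (crop about (350,235)), within 1–2 mm of it and in line. Now the tin.

Call:
{"fn": "carry_out", "kwargs": {"steps": [{"dx":0,"dy":0,"dz":-0.8,"roll":0,"claw":1},{"dx":0,"dy":0,"dz":-0.8,"roll":0,"claw":1},{"dx":0,"dy":0,"dz":-0.8,"roll":0,"claw":1},{"dx":0,"dy":0,"dz":-0.45,"roll":0.04,"claw":1},{"dx":0,"dy":0,"dz":0,"roll":0,"claw":1},{"dx":0,"dy":0,"dz":0,"roll":0,"claw":1},{"dx":0,"dy":0,"dz":0,"roll":0,"claw":1}]}}

```text
t: 26.77
tcp_pos: [0.4379, 0.0125, 0.0067]
tcp_rot: [0.001, 0.668, 0.744, 0.0]
ft_force: [-0.0, 0.1, 0.1]
grip_width: 0.0857
finger_force: 0.0
```

Call:
{"fn": "carry_out", "kwargs": {"steps": [{"dx":0,"dy":0,"dz":0,"roll":0,"claw":0},{"dx":0,"dy":0,"dz":0,"roll":0,"claw":0},{"dx":0,"dy":0,"dz":0,"roll":0,"claw":0},{"dx":0,"dy":0,"dz":0,"roll":0,"claw":0},{"dx":0,"dy":0,"dz":0,"roll":0,"claw":0},{"dx":0,"dy":0,"dz":0,"roll":0,"claw":0}]}}

```text
t: 27.27
tcp_pos: [0.4374, 0.0126, 0.0064]
tcp_rot: [0.0, 0.668, 0.744, 0.0]
ft_force: [-4.2, 0.1, 12.6]
grip_width: 0.0425
finger_force: 60.3
```

Call:
{"fn": "carry_out", "kwargs": {"steps": [{"dx":0,"dy":0,"dz":0.4,"roll":0,"claw":0},{"dx":0,"dy":0,"dz":0.8,"roll":0,"claw":0},{"dx":0,"dy":0,"dz":0.8,"roll":0,"claw":0},{"dx":0,"dy":0,"dz":0.8,"roll":0,"claw":0},{"dx":0,"dy":0,"dz":0.3,"roll":0,"claw":0},{"dx":0,"dy":0,"dz":0,"roll":0,"claw":0},{"dx":0,"dy":0,"dz":0,"roll":0,"claw":0}]}}

```text
t: 27.85
tcp_pos: [0.4371, 0.0126, 0.1297]
tcp_rot: [0.0, 0.668, 0.744, 0.0]
ft_force: [0.1, 0.7, -2.0]
grip_width: 0.0426
finger_force: 62.4
```

```bash
python3 - <<'E'
from h import *
state((642,45.4,125,-87.1))
E
```

```text
t27.85 tcp [437.1  12.6 129.7] closing 6.2 w42.6 f62 ft [ 0.1  0.7 -2. ] j6 -0.26
to go, units [ 5.124  0.819 -0.118] roll -18.66
```

Call:
{"fn": "carry_out", "kwargs": {"steps": [{"dx":0.2135,"dy":0.034,"dz":0,"roll":-0.7775,"claw":0},{"dx":0.2135,"dy":0.034,"dz":0,"roll":-0.7775,"claw":0},{"dx":0.2135,"dy":0.034,"dz":0,"roll":-0.7775,"claw":0},{"dx":0.2135,"dy":0.034,"dz":0,"roll":-0.7775,"claw":0},{"dx":0.2135,"dy":0.034,"dz":0,"roll":-0.7775,"claw":0},{"dx":0.2135,"dy":0.034,"dz":0,"roll":-0.7775,"claw":0},{"dx":0.2135,"dy":0.034,"dz":0,"roll":-0.7775,"claw":0},{"dx":0.2135,"dy":0.034,"dz":0,"roll":-0.7775,"claw":0}]}}

```text
t: 28.52
tcp_pos: [0.5049, 0.0236, 0.1276]
tcp_rot: [-0.001, 0.844, 0.537, -0.001]
ft_force: [0.6, -0.1, -1.7]
grip_width: 0.0422
finger_force: 62.3
```

Call:
{"fn": "carry_out", "kwargs": {"steps": [{"dx":0.2135,"dy":0.034,"dz":0,"roll":-0.7775,"claw":0},{"dx":0.2135,"dy":0.034,"dz":0,"roll":-0.7775,"claw":0},{"dx":0.2135,"dy":0.034,"dz":0,"roll":-0.7775,"claw":0},{"dx":0.2135,"dy":0.034,"dz":0,"roll":-0.7775,"claw":0},{"dx":0.2135,"dy":0.034,"dz":0,"roll":-0.7775,"claw":0},{"dx":0.2135,"dy":0.034,"dz":0,"roll":-0.7775,"claw":0},{"dx":0.2135,"dy":0.034,"dz":0,"roll":-0.7775,"claw":0},{"dx":0.2135,"dy":0.034,"dz":0,"roll":-0.7775,"claw":0}]}}

```text
t: 29.18
tcp_pos: [0.5733, 0.0345, 0.1275]
tcp_rot: [-0.001, 0.957, 0.291, -0.001]
ft_force: [0.6, -0.3, -1.0]
grip_width: 0.0426
finger_force: 62.3
```

Call:
{"fn": "carry_out", "kwargs": {"steps": [{"dx":0.2135,"dy":0.034,"dz":0,"roll":-0.7775,"claw":0},{"dx":0.2135,"dy":0.034,"dz":0,"roll":-0.7775,"claw":0},{"dx":0.2135,"dy":0.034,"dz":0,"roll":-0.7775,"claw":0},{"dx":0.2135,"dy":0.034,"dz":0,"roll":-0.7775,"claw":0},{"dx":0.2135,"dy":0.034,"dz":0,"roll":-0.7775,"claw":0},{"dx":0.2135,"dy":0.034,"dz":0,"roll":-0.7775,"claw":0},{"dx":0.2135,"dy":0.034,"dz":0,"roll":-0.7775,"claw":0},{"dx":0.2135,"dy":0.034,"dz":0,"roll":-0.7775,"claw":0}]}}

```text
t: 29.85
tcp_pos: [0.6416, 0.0454, 0.1273]
tcp_rot: [-0.0, 1.0, 0.024, -0.001]
ft_force: [0.5, 0.4, -0.7]
grip_width: 0.0425
finger_force: 62.3
```

Call:
{"fn": "carry_out", "kwargs": {"steps": [{"dx":0,"dy":0,"dz":0,"roll":0,"claw":0},{"dx":0,"dy":0,"dz":0,"roll":0,"claw":0},{"dx":0,"dy":0,"dz":0,"roll":0,"claw":0},{"dx":0,"dy":0,"dz":0,"roll":0,"claw":0}]}}

```text
t: 30.18
tcp_pos: [0.6413, 0.0452, 0.129]
tcp_rot: [-0.0, 1.0, 0.026, -0.0]
ft_force: [-0.3, -0.0, -1.3]
grip_width: 0.0426
finger_force: 62.3
```

```bash
python3 - <<'E'
from h import *
state((642,45.4,18.4,-87.1))
from plant import arm
c=arm.read_camera("side");W=cloud(c);V=c["image"];h=cv2.cvtColor(V,cv2.COLOR_RGB2HSV)
m=((h[...,0]<5)|(h[...,0]>175))&(h[...,1]>180)&(W[...,2]>.1)
P=W[m]; u=np.array([np.cos(.0506),np.sin(.0506),0]); s=(P@u)*1000
print(len(P),s.min(),s.max(),np.dot([642,45.4,0],u),P[:,2].min(),P[:,2].max())
cv2.imwrite("pics/side2.png",cv2.resize(V[50:250,230:480,::-1],None,fx=2.5,fy=2.5,interpolation=2))
E
```

```text
t30.18 tcp [641.3  45.2 129. ] closing -87.0 w42.6 f62 ft [-0.3 -0.  -1.3] j6 1.47
to go, units [ 0.017  0.004 -2.764] roll -0.02
624 94.2586713272151 714.702237351709 643.4745596150636 0.12346725436555685 0.6610393104580702
```

View pics/side2.png

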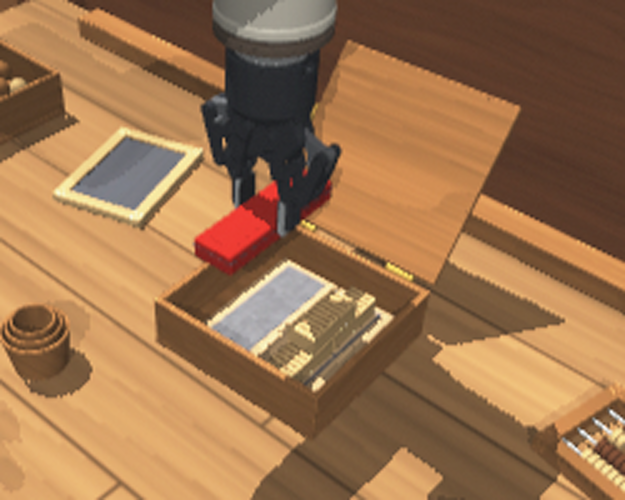

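The tin is held level above the felt (crop about (262,225)), with the stacked bars clear beside it. Lowering it now.

Call:
{"fn": "carry_out", "kwargs": {"steps": [{"dx":0.045,"dy":0.005,"dz":-0.7,"roll":-0.02,"claw":0},{"dx":0,"dy":0,"dz":-0.7,"roll":0,"claw":0},{"dx":0,"dy":0,"dz":-0.6,"roll":0,"claw":0},{"dx":0,"dy":0,"dz":-0.4,"roll":0,"claw":0},{"dx":0,"dy":0,"dz":-0.2,"roll":0,"claw":0},{"dx":0,"dy":0,"dz":-0.08,"roll":0,"claw":0},{"dx":0,"dy":0,"dz":0,"roll":0,"claw":0},{"dx":0,"dy":0,"dz":0,"roll":0,"claw":0}]}}

```text
t: 30.9
tcp_pos: [0.6443, 0.0454, 0.0235]
tcp_rot: [-0.0, 1.0, 0.025, 0.001]
ft_force: [0.9, -1.0, -0.3]
grip_width: 0.0424
finger_force: 62.4
```

Call:
{"fn": "carry_out", "kwargs": {"steps": [{"dx":0,"dy":0,"dz":0,"roll":0,"claw":0},{"dx":0,"dy":0,"dz":0,"roll":0,"claw":0},{"dx":0,"dy":0,"dz":0,"roll":0,"claw":0}]}}

```text
t: 31.15
tcp_pos: [0.644, 0.0455, 0.023]
tcp_rot: [-0.0, 1.0, 0.025, 0.001]
ft_force: [-0.6, -0.2, -1.4]
grip_width: 0.0427
finger_force: 62.4
```

```bash
python3 - <<'E'
from h import *
state((643,45.4,18.4,-87.1))
E
```

```text
t31.15 tcp [644.   45.5  23. ] closing -87.2 w42.7 f62 ft [-0.6 -0.2 -1.4] j6 1.47
to go, units [-0.026 -0.002 -0.116] roll 0.02
```

Call:
{"fn": "carry_out", "kwargs": {"steps": [{"dx":-0.01,"dy":0,"dz":-0.09,"roll":0.02,"claw":0},{"dx":0,"dy":0,"dz":0,"roll":0,"claw":0},{"dx":0,"dy":0,"dz":0,"roll":0,"claw":0},{"dx":0,"dy":0,"dz":0,"roll":0,"claw":0}]}}

```text
t: 31.48
tcp_pos: [0.6432, 0.0455, 0.0186]
tcp_rot: [-0.0, 1.0, 0.025, -0.0]
ft_force: [1.3, -0.2, -0.2]
grip_width: 0.0427
finger_force: 62.4
```

Call:
{"fn": "carry_out", "kwargs": {"steps": [{"dx":0,"dy":0,"dz":-0.015,"roll":0,"claw":0},{"dx":0,"dy":0,"dz":0,"roll":0,"claw":0},{"dx":0,"dy":0,"dz":0,"roll":0,"claw":0}]}}

```text
t: 31.73
tcp_pos: [0.6433, 0.0454, 0.0185]
tcp_rot: [-0.0, 1.0, 0.025, -0.0]
ft_force: [-3.4, 0.0, 6.8]
grip_width: 0.0424
finger_force: 63.2
```

Contact. Releasing, rising and moving clear.

Call:
{"fn": "carry_out", "kwargs": {"steps": [{"dx":0,"dy":0,"dz":0,"roll":0,"claw":0.65},{"dx":0,"dy":0,"dz":0,"roll":0,"claw":0.65},{"dx":0,"dy":0,"dz":0,"roll":0,"claw":0.65},{"dx":0,"dy":0,"dz":0,"roll":0,"claw":0.65},{"dx":0,"dy":0,"dz":0.4,"roll":0,"claw":0.65},{"dx":0,"dy":0,"dz":0.9,"roll":0,"claw":0.65},{"dx":0,"dy":0,"dz":0.9,"roll":0,"claw":0.65},{"dx":0,"dy":0,"dz":0.4,"roll":0,"claw":0.65}]}}

```text
t: 32.4
tcp_pos: [0.6445, 0.0455, 0.1267]
tcp_rot: [0.0, 1.0, 0.026, 0.002]
ft_force: [-0.1, -0.6, 1.3]
grip_width: 0.0556
finger_force: 0.0
```

Call:
{"fn": "carry_out", "kwargs": {"steps": [{"dx":-0.4,"dy":0.9,"dz":0,"roll":0,"claw":0.65},{"dx":-0.4,"dy":0.9,"dz":0,"roll":0,"claw":0.65},{"dx":-0.4,"dy":0.9,"dz":0,"roll":0,"claw":0.65},{"dx":-0.4,"dy":0.9,"dz":0,"roll":0,"claw":0.65},{"dx":-0.4,"dy":0.9,"dz":0,"roll":0,"claw":0.65},{"dx":0,"dy":0,"dz":0,"roll":0,"claw":0.65},{"dx":0,"dy":0,"dz":0,"roll":0,"claw":0.65}]}}

```text
t: 32.98
tcp_pos: [0.5625, 0.2272, 0.1222]
tcp_rot: [-0.0, 1.0, 0.027, 0.0]
ft_force: [0.1, -0.4, 0.5]
grip_width: 0.0552
finger_force: 0.0
```

```bash
python3 - <<'E'
from h import *
state(); c=boxbars("top6")
h=cv2.cvtColor(c["image"],cv2.COLOR_RGB2HSV);r=((h[...,0]<5)|(h[...,0]>175))&(h[...,1]>180)&(h[...,2]>100)
[print("red",*b) for b in blobs(c,r,.034,100)]
E
```

```text
t32.98 tcp [562.5 227.2 122.2] closing -86.9 w55.2 f0 ft [ 0.1 -0.4  0.5] j6 1.77
z 0.034 [323 141] 151 [702.8 -22.2  30.4  29.5  -0.8]
z 0.034 [295 166] 1097 [641.   47.2 150.5  44.7   2.8]
z 0.034 [326 185] 191 [594.1 -28.7  38.8  29.8   3.5]
z 0.056 [349 162] 218 [645.7 -83.4 159.4   8.1   2.9]
z 0.056 [325 162] 369 [645.2 -25.4  71.3  30.2   2.9]
red [295 163] 913 [647.7  47.4 136.2  42.6   2.9]
```

View pics/top6.png

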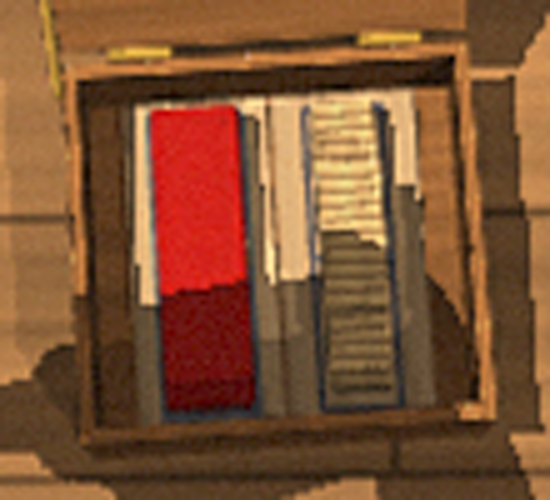

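The tin (crop about (203,258)) lies on the felt within about 1 mm and 0.1° of centre. The bars are unmoved and the robot is clear, so I'm handing in.

```bash
python3 -c "
from plant import arm
print(arm.close_job())"
```

```text
the job is handed in; nothing more can be done
None
```

The job is handed in, with no verdict returned: two bars lie end to end on the strip (gap about 1.5 mm), the third bridges the joint, and the pencil tin is centred on the felt to about 1 mm, at 33 s of the 112 s allowed.

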